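# Complete a gear-train kit without doubling a part

### The job

Complete the gear-train kit in the grey tray on the desk: it should hold exactly one gear, one axle and one bracket, each in a compartment of its own, flat on the floor and the same way up as the parts lie on the cutting mat. One compartment is already filled, so leave that part in and add only the two kinds still missing, using either of two like parts. Leave the spare parts and everything else on the desk where they are.

Things in the scene. Friction and masses are not known exactly. Their poses are not given: they have to be found in the camera images.
- kit_tray: fixed grey plastic kit tray, 324 mm (own x) by 112 mm (own y), with three equal square compartments in a row along x. Walls 6 mm thick, their tops 14 mm above the desk. Compartments 100 mm by 100 mm inside, floor 4 mm above the desk. Origin: centre of the underside, on the desk; z up. One compartment holds a part at the start
- compartment_0 (a point): centre of the floor of the compartment at the -x end of the kit tray; axes as the tray's
- compartment_1 (a point): centre of the floor of the compartment at the middle of the kit tray; axes as the tray's
- compartment_2 (a point): centre of the floor of the compartment at the +x end of the kit tray; axes as the tray's
- gear_a: plywood gear: toothed wheel 68 mm across and 8 mm thick lying flat, with a round wooden hub 24 mm across standing up from its middle to 48 mm above the underside. Origin: centre of the underside; z up along the hub. About 50 g. One of two identical ones. It starts either on the cutting mat or in a tray compartment.
- gear_b: plywood gear: toothed wheel 68 mm across and 8 mm thick lying flat, with a round wooden hub 24 mm across standing up from its middle to 48 mm above the underside. Origin: centre of the underside; z up along the hub. About 50 g. One of two identical ones. It starts either on the cutting mat or in a tray compartment.
- axle_a: axle: round steel rod 12 mm thick and 76 mm long, lying along its own x axis, its centre line 16 mm above the underside, through a square plywood block in its middle (24 mm along x, 22 mm across along y, 28 mm high) on which it rests. Origin: centre of the block's underside; z up. About 70 g. One of two identical ones. It starts either on the cutting mat or in a tray compartment.
- axle_b: axle: round steel rod 12 mm thick and 76 mm long, lying along its own x axis, its centre line 16 mm above the underside, through a square plywood block in its middle (24 mm along x, 22 mm across along y, 28 mm high) on which it rests. Origin: centre of the block's underside; z up. About 70 g. One of two identical ones. It starts either on the cutting mat or in a tray compartment.
- bracket_a: plywood bearing bracket: base 50 mm (own x) by 60 mm (own y), 8 mm thick, with an upright plate across its middle, 14 mm thick along x, 44 mm wide along y, its top 52 mm above the underside, with a 14 mm hole through it along x, centre 36 mm above the underside. Origin: centre of the base's underside; z up. About 60 g. One of two identical ones. It starts either on the cutting mat or in a tray compartment.
- bracket_b: plywood bearing bracket: base 50 mm (own x) by 60 mm (own y), 8 mm thick, with an upright plate across its middle, 14 mm thick along x, 44 mm wide along y, its top 52 mm above the underside, with a 14 mm hole through it along x, centre 36 mm above the underside. Origin: centre of the base's underside; z up. About 60 g. One of two identical ones. It starts either on the cutting mat or in a tray compartment.
- cutting_mat: fixed green cutting mat, 330 mm (own x) by 460 mm (own y), 4 mm thick, on which five of the six parts and some stationery lie. Origin: centre of its underside
- tape_roll: bystander: cardboard-coloured roll of tape lying flat on the mat, 60 mm across, 19 mm high. Origin: centre of the underside
- marker: bystander: black and grey marker pen lying on the mat along its own y, 12 mm thick, from 52 mm on the -y side to 82 mm on the +y side of its origin, which is on its underside
- plain_disc: bystander: small plain plywood disc without teeth or hub, 32 mm across, 6 mm thick, lying on the mat. Origin: centre of the underside
- glue: bystander: white glue bottle, 40 mm across, 100 mm high, standing on the desk beyond the gap between mat and tray. Origin: centre of the underside
- eraser: bystander: dark rubber eraser block, 45 mm by 18 mm, 12 mm high, on the desk between mat and tray. Origin: centre of the underside
Things that resemble listed ones, but are neither listed nor needed, are in the scene too. Leave any black or blue look-alike of the gear_b alone.

How it is judged:
By the outcome, as a careful person would: the job done as asked, in the order asked, and still so for the second after the job is handed in, with the robot touching nothing.
It also fails if it takes over 56 s, if anything falls off the work surface, if the arm or the gripper's body presses on something with over 40 N, if the wrist force passes 120 N, or if a joint passes its speed limit or range.

### The arm

A 6-joint arm with a two-finger parallel gripper is mounted at the origin on the work surface. World frame = base frame: x ahead of the robot, y to its left, z up, the work surface at z = 0. Lengths are in m, angles in rad, forces in N, time in s.
With the tool pointing down it reaches from about 0.35 to 0.85 m from the base axis. Payload 8.1 kg.
Tool frame: the origin (TCP) lies at the very end of the fingers, on their centre line; the grasp point (between the pads) lies 19 mm behind it; x points along the fingers, y is the direction in which the jaws open and shut, and the axes are right-handed (so a half turn about x gives the same grasp; the last joint's range is limited). The gripper opens to 85 mm and grips with 20 to 120 N. Pads are 22 mm wide; open, the fingers measure 114 mm over their backs; the gripper's body (76 mm by 85 mm) begins 54 mm behind the grasp point. The pads swing forward as they close: fully open they stand 13 mm farther back than shut.
Start: joints at [-1.417, 0.13, 1.488, -0, 1.523, -0.085], TCP at [0.142, -0.583, 0.231] pointing down, gripper open.
Joint ranges: [-2.96, 2.96], [-0.89, 2.26], [0.02, 2.5], [-1.34, 4.48], [0, 2.73], [-2.66, 2.66]. Speed limits (rad/s): [2.39, 2.39, 2.79, 3.14, 3.14, 3.14].

### API

Orientations are given as a unit quaternion [x, y, z, w].
In Python, from plant import * gives the robot as it stands.
- The arm moves only by the tool carry_out, never from a script. Its argument "motion" is a list that holds one entry, the list of rows, each a list of 4 numbers: the shift along the tool's x, y, z in cm, then the turn about the tool's x in units of 8 degrees (1.0 is 8 degrees). A call has 1 to 12 rows; each row is the pose to reach, as a shift and turn from the pose commanded when the call began, along the tool's axes at that moment; what a row does not reach only later rows make up. A row lasts 1/8 s, in which the tool goes at most 62.5 mm and 10.7 degrees, less where a joint would pass 70% of its speed; a pose out of reach is approached as far as the arm can. A call with a gripper value outside its range is refused whole. "gripper" is the opening, from 0 (shut) to 1 (fully open), set as the call begins (left out, the last holds). The fingers move at their own pace and stop on an object; "squeeze" is the grip in N (left out, the last holds). Time passes only in rows, so rows that repeat a pose let the fingers close. It gives the time, the measured TCP pose, the force and the opening at its end, in the units of the state.
- state(): the state, without advancing time (a new reading comes with each control period).
- get_image(name): name is "scene" or "side" or "wrist"; returns a dict with "image" (400x640x3 uint8, red, green, blue), "vertical_fov" (degrees; the focal length in pixels is half the picture's height over the tangent of half this angle, whatever the lens; pixels are square), "cx", "cy" (the principal point, pixels), "k1" (the pictures are not rectified: a ray, as slopes to the right and down, at radius r is drawn at 1 + k1 r^2 times it, then the intrinsics apply), "position" and "rotation" of the camera in the world. Camera axes: x right, y down, z forward; pixel columns grow to the right and rows downward; lengths in m; the calibration is good to about 2 mm. A picture is of the moment at which its call begins. There is no depth.
- sign_off(): hands the job in, once; it reports no verdict.
The state is a dict: "time": time; "joints": joint angles; "joint_velocities": joint speeds; "tau": joint torques, N m; "eef_pos": TCP position; "eef_rot": TCP orientation; "wrist_force": force on the tool from outside, world axes, zero at the start; "wrist_torque": the same for the moment, N m; "width": opening from 0.0 (shut) to 1.0 (fully open).
Only numpy, scipy, OpenCV 4.12 (cv2) and the standard library are available. Lean on these libraries where they do the work, as an engineer would, in place of code of your own. Each camera call takes 0.05 s, during which the arm holds its last target.

## Working session

There is one attempt and no reset: what is moved stays moved. The work goes in short steps, Python scripts to look and compute and a tool call to move; the robot and the scene stay as the last step left them, time stands still between calls to the robot, and variables do not carry over. Pictures are saved under pics/ and viewed, and the job is handed in when it is done.

Besides the shell and the picture viewer there is one more tool, called after ">>>" in YAML: its name, and indented under it one key for each argument. carry_out: Moves the arm, as the interface text tells. Its arguments: {"type":"object","properties":{"motion":{"type":"array"},"gripper":{"type":"number"},"squeeze":{"type":"number"}},"required":["motion"]}

```bash
mkdir -p pics; ls
python3 - <<'E'
from plant import *
import cv2
s=state();print(s)
for n in["scene","side","wrist"]:
    d=get_image(n);cv2.imwrite(f"pics/{n}0.png",d["image"][:,:,::-1])
    print(n,{k:v for k,v in d.items() if k!="image"})
E
```

```text
pics
{'time': 0.0, 'joints': array([-1.41740242e+00,  1.31160820e-01,  1.48929890e+00,  8.15738830e-06,
        1.52301830e+00, -8.54189289e-02]), 'joint_velocities': array([ 0.00099538, -0.00033625,  0.00040504, -0.00085961,  0.00049976,
        0.00022427]), 'tau': array([ 1.14193619e-03, -5.69389057e+01, -5.00553489e+01, -1.44484789e-04,
        1.45287858e-02,  5.62264927e-05]), 'eef_pos': array([ 0.1418566 , -0.58240847,  0.23023388]), 'eef_rot': array([-0.70205177, -0.0848987 ,  0.70209132, -0.08356612]), 'wrist_force': array([0.33415297, 0.08143918, 1.08383537]), 'wrist_torque': array([-0.05379566, -0.0378932 , -0.03452077]), 'width': 0.999531575612638}
scene {'vertical_fov': 52.044590740910365, 'cx': 321.30247604612697, 'cy': 192.18466850596897, 'k1': -0.011193751459117303, 'position': array([ 1.21792307, -0.32499659,  0.5936575 ]), 'rotation': array([ 0.72960496,  0.50270814, -0.26971103, -0.37711681])}
side {'vertical_fov': 42.790590646041466, 'cx': 327.7534706951107, 'cy': 206.97257475788803, 'k1': 0.012108713596532171, 'position': array([0.13187248, 0.68383135, 0.88251237]), 'rotation': array([-0.19666607,  0.90637021, -0.36402906,  0.0854303 ])}
wrist {'vertical_fov': 58.16626472798833, 'cx': 320.1708482128119, 'cy': 203.60367928000602, 'k1': -0.027724828698423996, 'position': array([ 0.20659831, -0.56742391,  0.37252039]), 'rotation': array([ 0.77957457, -0.61221987, -0.08250976,  0.10316229])}
```

View pics/scene0.png

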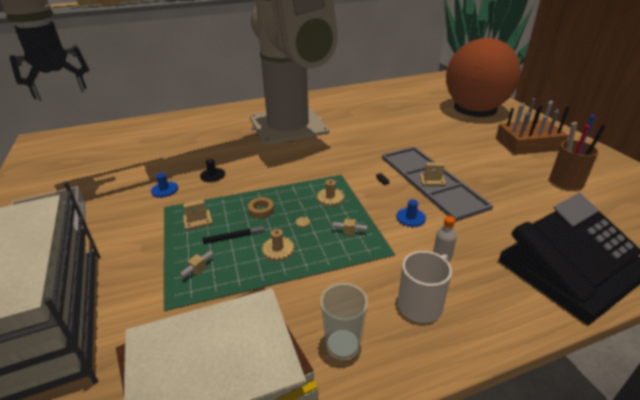

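View pics/side0.png

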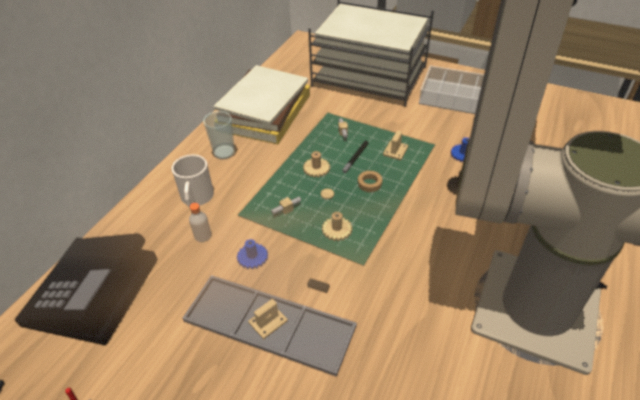

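View pics/wrist0.png

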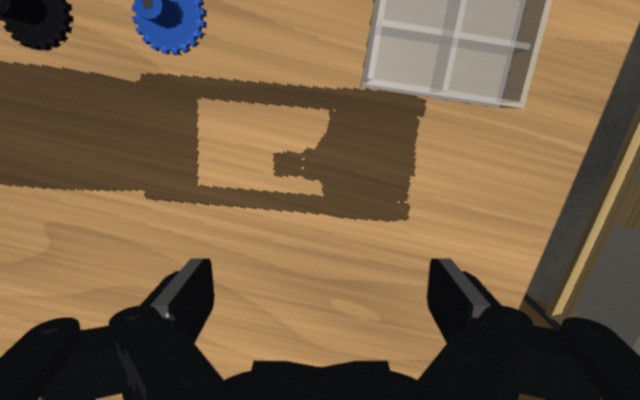

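The bracket sits in the middle compartment, around (433,175) in the scene picture and (267,317) in the side picture. A gear and an axle are missing. I'll enlarge the views to measure.

Run:
```python
import cv2
a=cv2.imread("pics/scene0.png");cv2.imwrite("pics/sceneA.png",cv2.resize(a[170:300,240:440],None,fx=4,fy=4,interpolation=2))
cv2.imwrite("pics/sceneB.png",cv2.resize(a[140:220,370:500],None,fx=6,fy=6,interpolation=2))
a=cv2.imread("pics/side0.png");cv2.imwrite("pics/sideA.png",cv2.resize(a[130:270,230:430],None,fx=4,fy=4,interpolation=2))
cv2.imwrite("pics/sideB.png",cv2.resize(a[240:380,170:370],None,fx=4,fy=4,interpolation=2))
```

```text
(no output)
```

View pics/sceneA.png

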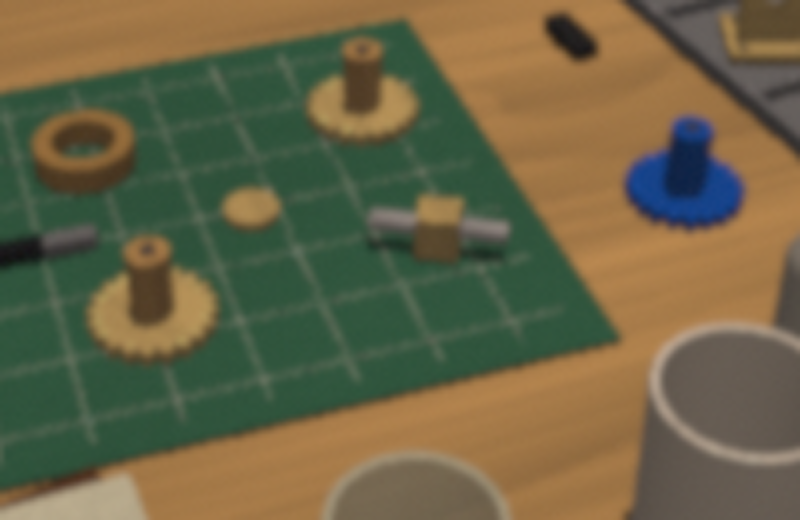

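View pics/sceneB.png

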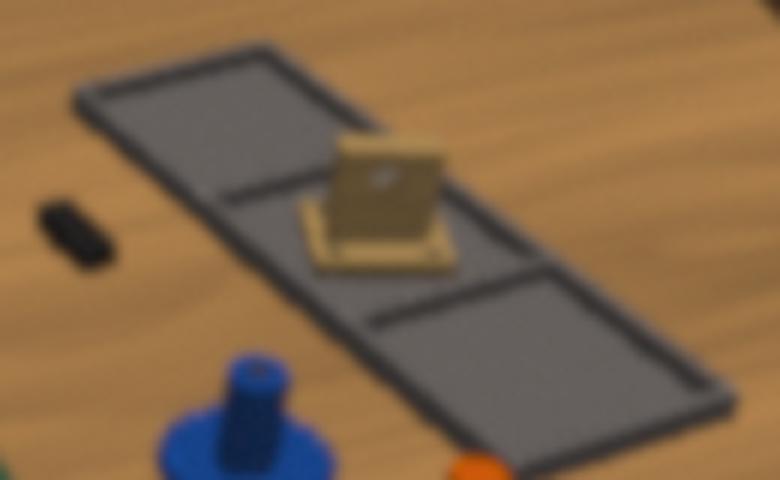

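View pics/sideA.png

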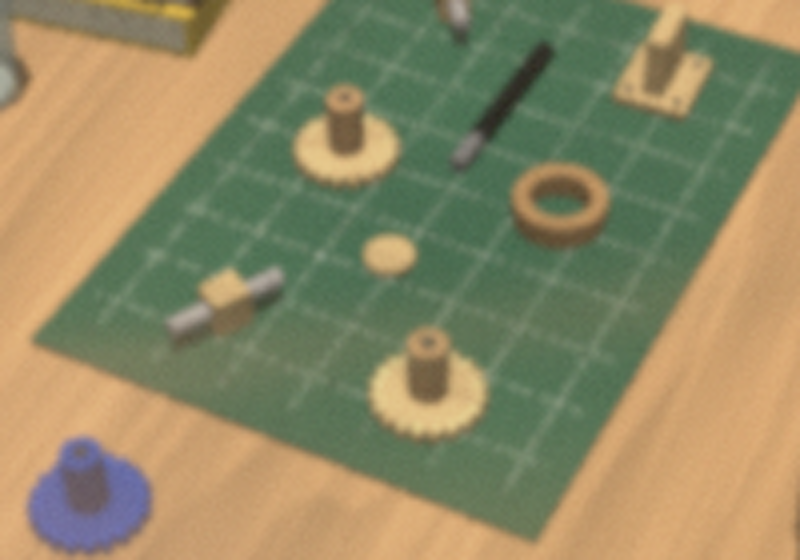

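View pics/sideB.png

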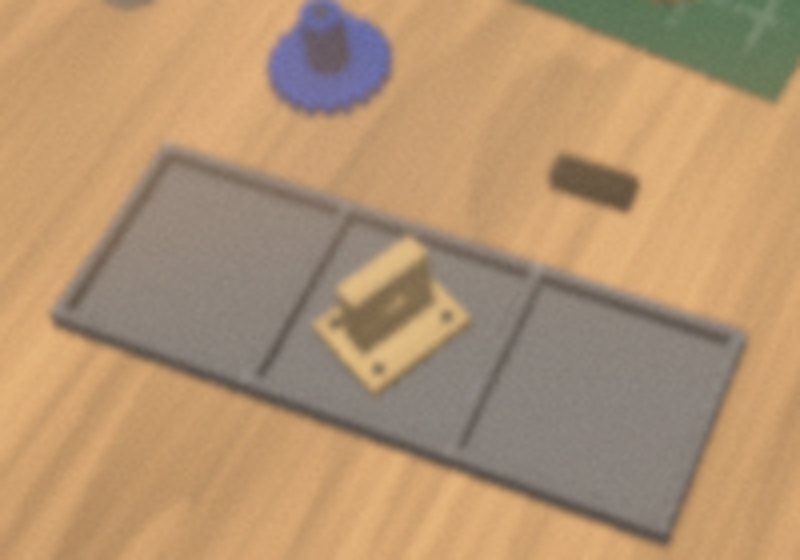

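```bash
cat > h.py <<'E'
import numpy as np, cv2
from scipy.spatial.transform import Rotation as R
CAM={'scene':(52.044590740910365,321.30247604612697,192.18466850596897,-0.011193751459117303,[1.21792307,-0.32499659,0.5936575],[0.72960496,0.50270814,-0.26971103,-0.37711681]),
'side':(42.790590646041466,327.7534706951107,206.97257475788803,0.012108713596532171,[0.13187248,0.68383135,0.88251237],[-0.19666607,0.90637021,-0.36402906,0.0854303])}
def par(c):
    if isinstance(c,str): c=CAM[c]
    elif isinstance(c,dict): c=[c[k] for k in("vertical_fov","cx","cy","k1","position","rotation")]
    f=200/np.tan(np.radians(c[0]/2));K=np.array([[f,0,c[1]],[0,f,c[2]],[0,0,1]])
    return K,np.array([c[3],0,0,0.]),np.array(c[4]),R.from_quat(c[5])
def ray(c,uv):
    K,d,p,r=par(c);x=cv2.undistortPoints(np.array([[uv]],float),K,d)[0,0]
    return p,r.apply([x[0],x[1],1.])
def onz(c,uv,z):
    p,d=ray(c,uv);return p+d*(z-p[2])/d[2]
def tri(a,ua,b,ub):
    p,d=ray(a,ua);q,e=ray(b,ub)
    s=np.linalg.lstsq(np.c_[d,-e],q-p,rcond=None)[0]
    A,B=p+d*s[0],q+e*s[1];return (A+B)/2,np.linalg.norm(A-B)
def proj(c,P):
    K,d,p,r=par(c);i=r.inv();return cv2.projectPoints(np.atleast_2d(P).astype(float),i.as_rotvec(),i.apply(-p),K,d)[0][:,0]
E
cat > m.py <<'E'
from h import *
np.set_printoptions(precision=4,suppress=True)
sA=lambda u,v:((u+.5)/4-.5+240,(v+.5)/4-.5+170)
sB=lambda u,v:((u+.5)/6-.5+370,(v+.5)/6-.5+140)
dA=lambda u,v:((u+.5)/4-.5+230,(v+.5)/4-.5+130)
dB=lambda u,v:((u+.5)/4-.5+170,(v+.5)/4-.5+240)
for n,a,b,z in [("gearN hub",(362,48),(429,340),.052),("gear2 hub",(148,247),(345,97),.052),("axle blk",(440,205),(228,283),.032),("rod +",(507,232),(172,330),.020),("rod -",(375,220),(280,275),.02)]:
    print(n,tri('scene',sA(*a),'side',dA(*b)),onz('scene',sA(*a),z),onz('side',dA(*b),z))
for n,a,b in [("c1",(265,45),(745,332)),("c2",(78,97),(668,540)),("c",(78,97),(745,332)),("c",(265,45),(668,540)),("c3",(735,400),(55,318)),("c4",(515,472),(167,148))]:
    print(n,tri('scene',sB(*a),'side',dB(*b)),onz('scene',sB(*a),.014),onz('side',dB(*b),.014))
E
python3 m.py
```

```text
gearN hub (array([ 0.4477, -0.0246,  0.0513]), np.float64(0.001939718241042573)) [ 0.4498 -0.0245  0.052 ] [ 0.4471 -0.025   0.052 ]
gear2 hub (array([ 0.5806, -0.1939,  0.0515]), np.float64(0.0010369872240172371)) [ 0.5817 -0.1937  0.052 ] [ 0.5802 -0.1941  0.052 ]
axle blk (array([ 0.5813, -0.0327,  0.033 ]), np.float64(0.004430301348772973)) [ 0.5822 -0.0309  0.032 ] [ 0.5808 -0.0357  0.032 ]
rod + (array([0.6004, 0.0006, 0.0179]), np.float64(0.0017370239277940402)) [ 0.6035 -0.0001  0.02  ] [0.5989 0.0015 0.02  ]
rod - (array([ 0.5637, -0.0637,  0.0184]), np.float64(0.004347816335791717)) [ 0.5676 -0.0632  0.02  ] [ 0.5619 -0.0645  0.02  ]
c1 (array([0.3269, 0.2403, 0.0476]), np.float64(0.07514400669789421)) [0.3148 0.2919 0.014 ] [0.3113 0.1888 0.014 ]
c2 (array([ 0.2903,  0.2469, -0.0328]), np.float64(0.07659787528260274)) [0.3265 0.1837 0.014 ] [0.302 0.301 0.014]
c (array([0.3141, 0.1878, 0.0079]), np.float64(0.005462105161491398)) [0.3265 0.1837 0.014 ] [0.3113 0.1888 0.014 ]
c (array([0.3037, 0.2987, 0.0073]), np.float64(0.0013445656940375738)) [0.3148 0.2919 0.014 ] [0.302 0.301 0.014]
c3 (array([0.6263, 0.3181, 0.0069]), np.float64(0.0022365727282701586)) [0.6341 0.3112 0.014 ] [0.6214 0.3203 0.014 ]
c4 (array([0.6334, 0.2095, 0.0076]), np.float64(0.0025597320687413944)) [0.6407 0.2045 0.014 ] [0.6288 0.212  0.014 ]
```

```bash
cat >> m.py <<'E'
print("glue",onz('side',(201,240),0),tri('scene',(450,221),'side',(195,208)))
from plant import state
s=state();print(R.from_quat(s['eef_rot']).as_matrix())
from scipy.optimize import least_squares
# tray model fit (x,y,yaw): top corners
obs=[('side',dB(167,148),(1,-1)),('side',dB(745,332),(-1,-1)),('side',dB(668,532),(-1,1)),('side',dB(55,312),(1,1)),('scene',sB(265,45),(-1,1)),('scene',sB(78,92),(-1,-1)),('scene',sB(735,396),(1,1))]
def P(p,q,z=.014):
    c,s_=np.cos(p[2]),np.sin(p[2]);x,y=q
    return [p[0]+c*x-s_*y,p[1]+s_*x+c*y,z]
def f(p,k=None): return np.concatenate([proj(c,P(p,(a*.162,b*.056)))[0]-uv for c,uv,(a,b) in obs if k in(None,c)])
for k in(None,'side','scene'):
    r=least_squares(f,[.47,.25,.05],kwargs=dict(k=k));print(k,r.x,r.fun.round(1))
    if k is None: p=r.x
print([P(p,(d,0)) [:2] for d in(-.106,0,.106)])
E
python3 m.py | tail -12
```

```text
c (array([0.3141, 0.1878, 0.0079]), np.float64(0.005462105161491398)) [0.3265 0.1837 0.014 ] [0.3113 0.1888 0.014 ]
c (array([0.3037, 0.2987, 0.0073]), np.float64(0.0013445656940375738)) [0.3148 0.2919 0.014 ] [0.302 0.301 0.014]
c3 (array([0.6263, 0.3181, 0.0069]), np.float64(0.0022365727282701586)) [0.6341 0.3112 0.014 ] [0.6214 0.3203 0.014 ]
c4 (array([0.6334, 0.2095, 0.0076]), np.float64(0.0025597320687413944)) [0.6407 0.2045 0.014 ] [0.6288 0.212  0.014 ]
glue [ 0.7157  0.1283 -0.    ] (array([0.7201, 0.1173, 0.0917]), np.float64(0.003825769079780192))
[[-0.0002  0.2365 -0.9716]
 [ 0.0015 -0.9716 -0.2365]
 [-1.     -0.0015 -0.0001]]
None [0.4686 0.253  0.0615] [-0.6 -2.5  0.8 -0.5 -0.2  0.7 -1.8 -0.1  0.1 -2.1 -1.5 -2.   0.6 -1.8]
side [0.4673 0.2534 0.0652] [-0.5 -2.   1.3 -0.4  0.5  0.9 -1.5  0.6]
scene [0.4759 0.2483 0.0498] [ 0.6 -0.8 -1.4 -0.8  0.6  0.7]
[[np.float64(0.3627685722246143), np.float64(0.24650232963426225)], [np.float64(0.4685681419416234), np.float64(0.2530177764873747)], [np.float64(0.5743677116586324), np.float64(0.25953322334048723)]]
```

```bash
cat > go.py <<'E'
import sys;from h import *;from plant import state
def go(x,y,z,jaw,cur=None):
    s=state();M=R.from_quat(s['eef_rot']).as_matrix()
    d=M.T@(np.array([x,y,z])-s['eef_pos'])*100
    j=np.degrees(np.arctan2(M[1,1],M[0,1]));t=(j-jaw+90)%180-90
    print("tcp",s['eef_pos'].round(4),"jaw",j.round(1),"shift",d.round(2),"turn",round(t/8,2),"F",s['wrist_force'].round(1),"w",round(s['width'],3),"t",s['time'])
if __name__=="__main__": go(*map(float,sys.argv[1:]))
E
python3 go.py .4475 -.0248 .19 -30
```

```text
tcp [ 0.1419 -0.5825  0.2305] jaw -76.3 shift [  4.12 -46.96 -42.89] turn -5.79 F [ 0.1 -0.5  0.3] w 1.005 t 0.15
```

>>> carry_out:
  motion:
    - [[1,-47,-43,-5.8],[1,-47,-43,-5.8],[2,-47,-43,-5.8],[2,-47,-43,-5.8],[4,-47,-43,-5.8],[4,-47,-43,-5.8],[4,-47,-43,-5.8],[4,-47,-43,-5.8],[4,-47,-43,-5.8],[4,-47,-43,-5.8],[4,-47,-43,-5.8],[4,-47,-43,-5.8]]

```text
time: 1.65
eef_pos: [0.4484, -0.0241, 0.1909]
eef_rot: [-0.611, -0.355, 0.612, -0.355]
wrist_force: [-0.2, -0.2, -0.4]
width: 1.005
```

```bash
cat > snap.py <<'E'
import sys,pickle;from plant import *;import cv2
n,f=sys.argv[1:3];d=get_image(n);cv2.imwrite(f"pics/{f}.png",d["image"][:,:,::-1]);pickle.dump(d,open(f"pics/{f}.pkl","wb"))
E
python3 snap.py wrist w1; python3 go.py .4475 -.0248 .02 -30
```

```text
tcp [ 0.4482 -0.025   0.1911] jaw -29.9 shift [17.11 -0.06  0.  ] turn 0.02 F [ 0.5 -1.1 -0.2] w 1.001 t 1.7
```

View pics/w1.png

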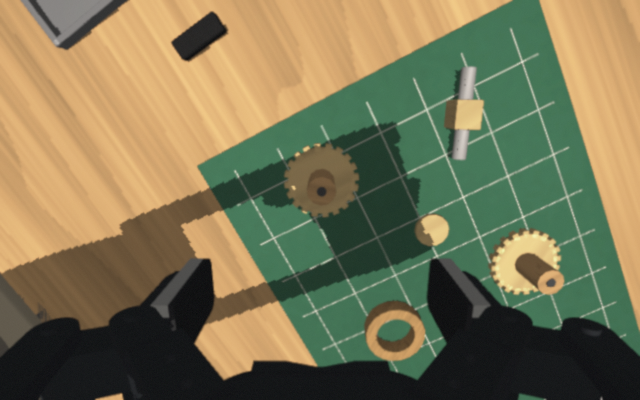

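Wrist view: the near gear's hub top is at (321,191). The axle block is at about (468,115), with rod ends at (468,69) and (459,158). The tape roll is at (395,332).

Run:
```python
from h import *;import pickle
d=pickle.load(open("pics/w1.pkl","rb"))
for n,u,z in [("hub",(321,190.5),.052),("disc",(321,179.5),.012),("blk top",(468.5,115),.032),("rod1",(468.5,68),.020),("rod2",(459,159),.020)]: print(n,onz(d,u,z).round(4))
a=cv2.imread("pics/w1.png");cv2.imwrite("pics/w1c.png",cv2.resize(a[50:220,270:500],None,fx=3.4,fy=3.4,interpolation=2))
```

```text
hub [ 0.4495 -0.0239  0.052 ]
disc [ 0.45   -0.0231  0.012 ]
blk top [ 0.5834 -0.0328  0.032 ]
rod1 [ 0.6029 -0.0007  0.02  ]
rod2 [ 0.5649 -0.0658  0.02  ]
```

View pics/w1c.png

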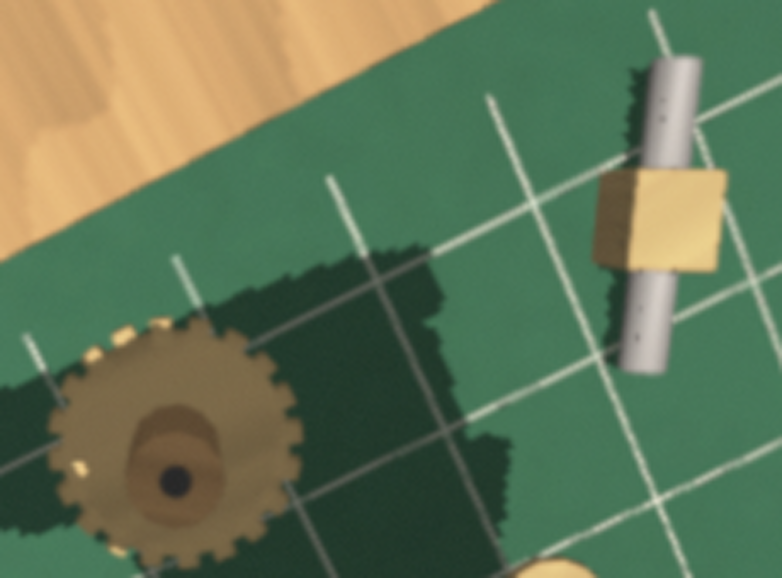

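>>> carry_out:
  motion:
    - [[5,0,-0.1,0],[9,0,-0.1,0],[12,0,-0.1,0],[14,0,-0.1,0],[15.5,0,-0.1,0],[16.5,0,-0.1,0],[16.8,0,-0.1,0],[16.8,0,-0.1,0],[16.8,0,-0.1,0]]

```text
time: 2.82
eef_pos: [0.4497, -0.0238, 0.024]
eef_rot: [0.612, 0.354, -0.612, 0.354]
wrist_force: [0.3, 0.0, -0.8]
width: 0.999
```

>>> carry_out:
  motion:
    - [[0,0,0,0],[0,0,0,0],[0,0,0,0],[0,0,0,0],[0,0,0,0],[0,0,0,0],[0,0,0,0],[0,0,0,0]]
  gripper: 0
  squeeze: 30

```text
time: 3.82
eef_pos: [0.4493, -0.0237, 0.0235]
eef_rot: [0.612, 0.354, -0.612, 0.354]
wrist_force: [-1.0, 0.5, 3.7]
width: 0.27
```

>>> carry_out:
  motion:
    - [[-1,0,0,0],[-4,0,0,0],[-8,0,0,0],[-12,0,0,0],[-15,0,0,0],[-15,0,0,0],[-15,0,0,0]]

```text
time: 4.7
eef_pos: [0.4485, -0.0237, 0.1725]
eef_rot: [-0.612, -0.354, 0.612, -0.354]
wrist_force: [0.7, -0.6, -1.2]
width: 0.273
```

```bash
python3 go.py .3645 .2470 .175 -30
```

```text
tcp [ 0.4485 -0.0237  0.1725] jaw -29.9 shift [ -0.23 -20.78 -19.27] turn 0.01 F [ 0.7 -0.6 -1.2] w 0.273 t 4.7
```

>>> carry_out:
  motion:
    - [[0,-4,-3.7,0],[0,-8,-7.4,0],[0,-12,-11,0],[0,-16,-14.8,0],[0,-19,-17.6,0],[0,-20.8,-19.3,0],[0,-20.8,-19.3,0],[0,-20.8,-19.3,0],[0,-20.8,-19.3,0]]

```text
time: 5.82
eef_pos: [0.3652, 0.2463, 0.1728]
eef_rot: [-0.612, -0.354, 0.613, -0.354]
wrist_force: [0.7, -0.5, -0.4]
width: 0.268
```

```bash
python3 snap.py wrist w2; python3 snap.py side s2; python3 go.py .3645 .2470 .175 -30
```

```text
tcp [0.3653 0.2465 0.1732] jaw -30.0 shift [-0.18 -0.1   0.  ] turn 0.0 F [ 0.1 -0.6 -1. ] w 0.265 t 5.925
```

View pics/w2.png

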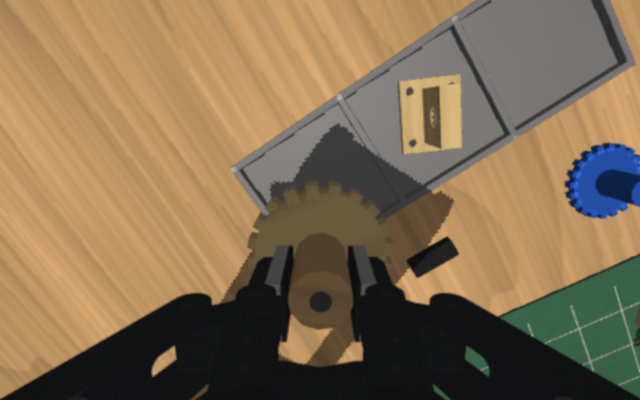

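View pics/s2.png

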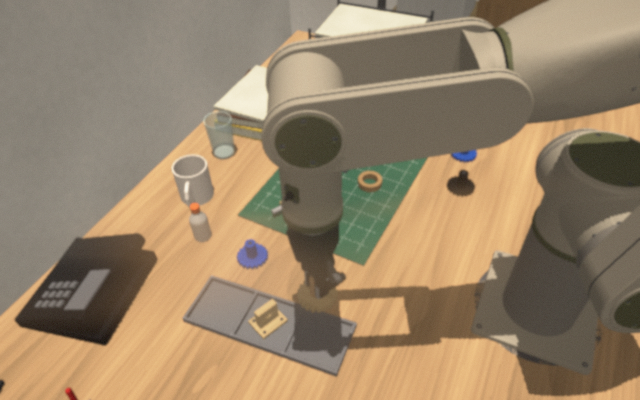

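```bash
python3 - <<'E'
from h import *;import pickle
from scipy.optimize import least_squares
d=pickle.load(open("pics/w2.pkl","rb"))
obs=[((234,169),(-.162,.056)),((341,97),(-.053,.056)),((455,17),(.053,.056)),((515,138),(.053,-.056)),((634,63),(.162,-.056))]
def P(p,q):
    c,s=np.cos(p[2]),np.sin(p[2]);return [p[0]+c*q[0]-s*q[1],p[1]+s*q[0]+c*q[1],.014]
f=lambda p:np.concatenate([proj(d,P(p,q))[0]-u for u,q in obs])
r=least_squares(f,[.468,.253,.06]);print(r.x,np.degrees(r.x[2]),r.fun.round(1))
for x in(-.106,0,.106):print(P(r.x,(x,0)))
E
python3 - <<'E'
import cv2
a=cv2.imread("pics/w2.png");cv2.imwrite("pics/w2c.png",cv2.resize(a[0:240,220:640],(798,456),interpolation=2))
E
```

```text
[0.47186947 0.25075084 0.06824079] 3.909908990514755 [-3.3  1.6 -2.6 -1.1 -1.1 -0.6  3.1  1.   4.1  0.6]
[np.float64(0.3661161830259739), np.float64(0.24352292865227532), 0.014]
[np.float64(0.471869468136667), np.float64(0.2507508390208708), 0.014]
[np.float64(0.5776227532473601), np.float64(0.2579787493894663), 0.014]
```

View pics/w2c.png

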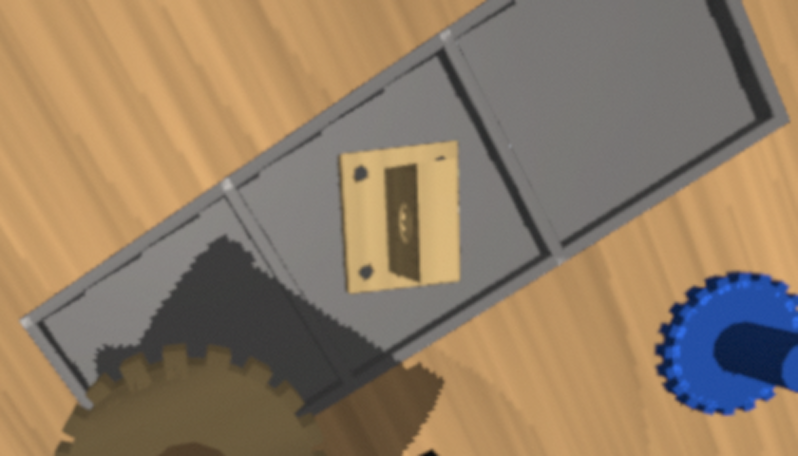

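>>> carry_out:
  motion:
    - [[4,0,0.1,0],[8,0,0.1,0],[11,0,0.1,0],[13,0,0.1,0],[14,0,0.1,0],[14.5,0,0.1,0],[14.8,0,0.1,0],[14.9,0,0.1,0],[14.9,0,0.1,0]]

```text
time: 7.05
eef_pos: [0.3649, 0.2466, 0.0248]
eef_rot: [0.612, 0.354, -0.612, 0.354]
wrist_force: [-0.4, -0.7, -1.5]
width: 0.268
```

```bash
python3 snap.py scene c3;python3 go.py .365 .2452 .0235 -30; python3 -c "
import cv2
a=cv2.imread('pics/c3.png');cv2.imwrite('pics/c3c.png',cv2.resize(a[100:230,330:510],None,fx=4.4,fy=4.4,interpolation=2))"
```

```text
tcp [0.3649 0.2466 0.0247] jaw -29.9 shift [0.12 0.08 0.11] turn 0.01 F [-0.2 -0.2 -0.4] w 0.268 t 7.1
```

View pics/c3c.png

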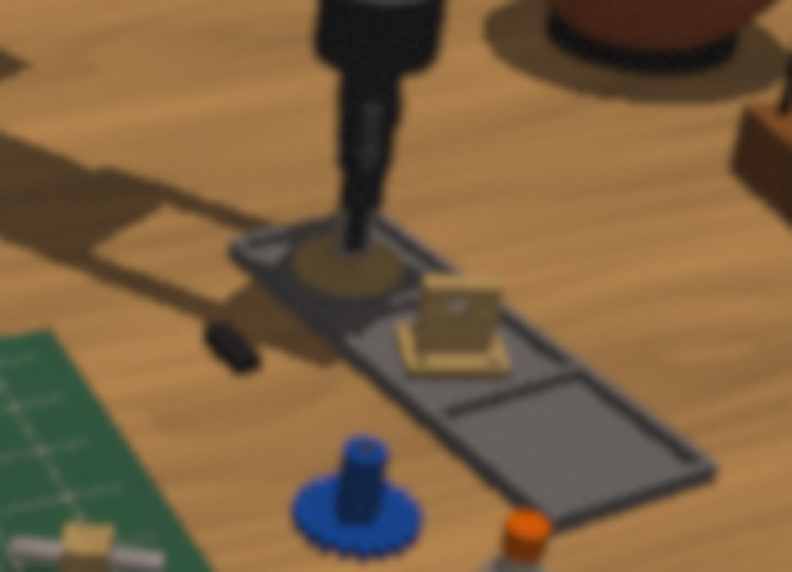

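The gear at (350,265) in the crop is inside the near compartment. It hovers about 1 mm above the floor, so I'll lower a little, release and retreat.

>>> carry_out:
  motion:
    - [[0.1,0,0,0],[0.1,0,0,0],[0.1,0,0,0]]

```text
time: 7.48
eef_pos: [0.3648, 0.2466, 0.0235]
eef_rot: [0.612, 0.354, -0.612, 0.354]
wrist_force: [1.1, 0.8, 1.6]
width: 0.27
```

>>> carry_out:
  motion:
    - [[0,0,0,0],[0,0,0,0],[0,0,0,0],[0,0,0,0],[-1,0,0,0],[-3,0,0,0],[-6,0,0,0],[-10,0,0,0],[-15,0,0,0],[-15,0,0,0]]
  gripper: 0.6

```text
time: 8.72
eef_pos: [0.3673, 0.2479, 0.1789]
eef_rot: [0.615, 0.354, -0.609, 0.354]
wrist_force: [0.4, 0.6, -0.7]
width: 0.598
```

```bash
python3 go.py .5825 -.0332 .18 -30.3
```

```text
tcp [0.3673 0.2479 0.1789] jaw -29.9 shift [-0.05 32.67 13.63] turn 0.05 F [ 0.4  0.6 -0.7] w 0.598 t 8.725
```

>>> carry_out:
  motion:
    - [[0,6,2.5,0],[0,12,5,0],[0,18,7.4,0],[0,24,9.8,0],[0,29,11.9,0],[0,32.8,13.4,0],[0,32.8,13.4,0],[0,32.8,13.4,0],[0,32.8,13.4,0]]

```text
time: 9.85
eef_pos: [0.5814, -0.0322, 0.1731]
eef_rot: [-0.612, -0.355, 0.612, -0.354]
wrist_force: [0.2, -0.4, -0.5]
width: 0.601
```

```bash
python3 snap.py wrist w4; python3 snap.py side s4; python3 go.py .5832 -.0332 .01 -30.3;python3 -c "
import cv2
a=cv2.imread('pics/s4.png');cv2.imwrite('pics/s4c.png',cv2.resize(a[240:380,170:370],None,fx=4,fy=4,interpolation=2))"
```

```text
tcp [ 0.5816 -0.0323  0.1734] jaw -29.8 shift [16.34  0.19  0.  ] turn 0.06 F [-0.4 -0.  -0.5] w 0.599 t 9.95
```

View pics/w4.png

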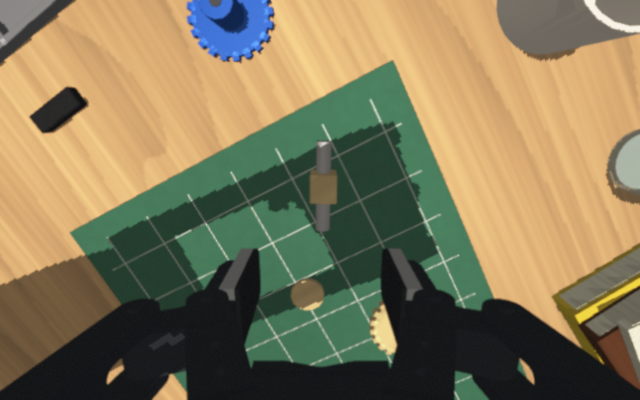

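View pics/s4c.png

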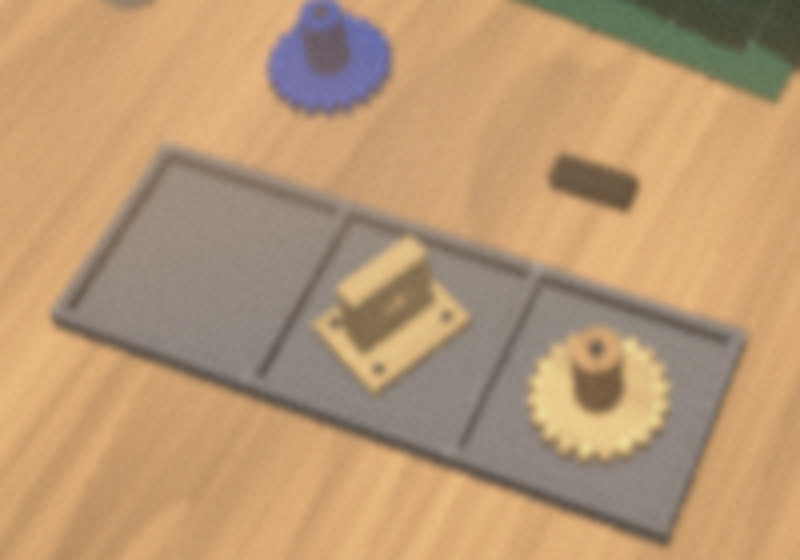

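The side view shows the gear flat in its compartment at (598,395) in the crop, clear of the walls. In the wrist view the axle block is at (323,187), with rod ends at (323.5,142) and (322,231).

Run:
```python
from h import *;import pickle
d=pickle.load(open("pics/w4.pkl","rb"))
q=[onz(d,u,z) for u,z in [((323,187),.032),((323.5,142),.020),((322,231),.020)]]
print(np.round(q,4),(q[1]+q[2])/2,np.degrees(np.arctan2(*(q[1]-q[2])[1::-1])))
c=((q[1]+q[2])/2+q[0])/2
from go import go; go(c[0],c[1],.01,np.degrees(np.arctan2(*(q[1]-q[2])[1::-1]))-90)
```

```text
[[ 0.5852 -0.0308  0.032 ]
 [ 0.6029 -0.0008  0.02  ]
 [ 0.5638 -0.0667  0.02  ]] [ 0.58331005 -0.0337336   0.02      ] 59.328061523639796
tcp [ 0.5816 -0.0323  0.1734] jaw -29.8 shift [16.34  0.23 -0.13] turn 0.1 F [-0.4 -0.  -0.5] w 0.599 t 9.95
```

>>> carry_out:
  motion:
    - [[5,0.2,0,0.1],[9,0.2,0,0.1],[12,0.2,0,0.1],[14,0.2,0,0.1],[15.3,0.2,0,0.1],[16,0.2,0,0.1],[16.3,0.2,0,0.1],[16.3,0.2,0,0.1],[16.3,0.2,0,0.1]]

```text
time: 11.08
eef_pos: [0.5844, -0.0344, 0.0111]
eef_rot: [0.615, 0.349, -0.614, 0.35]
wrist_force: [0.4, -0.2, -0.1]
width: 0.6
```

>>> carry_out:
  motion:
    - [[0,0,0,0],[0,0,0,0],[0,0,0,0],[0,0,0,0],[0,0,0,0],[0,0,0,0],[0,0,0,0],[0,0,0,0]]
  gripper: 0
  squeeze: 30

```text
time: 12.08
eef_pos: [0.5841, -0.0344, 0.0107]
eef_rot: [0.615, 0.35, -0.614, 0.35]
wrist_force: [-0.6, -0.1, 5.1]
width: 0.251
```

>>> carry_out:
  motion:
    - [[-1,0,0,0],[-4,0,0,0],[-8,0,0,0],[-12,0,0,0],[-16,0,0,0],[-16,0,0,0],[-16,0,0,0],[-16,0,0,0]]

```text
time: 13.08
eef_pos: [0.5825, -0.0341, 0.1684]
eef_rot: [-0.614, -0.35, 0.615, -0.349]
wrist_force: [0.6, -0.7, -1.9]
width: 0.253
```

```bash
python3 go.py .576 .2585 .17 -86.3
```

```text
tcp [ 0.5825 -0.0341  0.1684] jaw -30.7 shift [ -0.15 -15.51 -24.82] turn 6.95 F [ 0.6 -0.7 -1.9] w 0.253 t 13.075
```

>>> carry_out:
  motion:
    - [[0,-3.1,-5,1.2],[0,-6.2,-10,2.4],[0,-9.3,-15,3.6],[0,-12.4,-20,4.8],[0,-14.5,-23.2,6],[0,-15.5,-24.8,7],[0,-15.5,-24.8,7],[0,-15.5,-24.8,7],[0,-15.5,-24.8,7]]

```text
time: 14.2
eef_pos: [0.5772, 0.2569, 0.17]
eef_rot: [-0.707, -0.02, 0.707, -0.021]
wrist_force: [0.1, -0.5, -0.7]
width: 0.25
```

```bash
python3 snap.py wrist w5; python3 snap.py side s5; python3 go.py .576 .2585 .0115 -86.3;python3 -c "
import cv2
a=cv2.imread('pics/s5.png');cv2.imwrite('pics/s5c.png',cv2.resize(a[220:380,170:370],None,fx=3.7,fy=3.7,interpolation=2))"
```

```text
tcp [0.5774 0.2571 0.1703] jaw -86.7 shift [15.88 -0.15  0.13] turn -0.05 F [-0.7 -0.7 -0.8] w 0.253 t 14.3
```

View pics/w5.png

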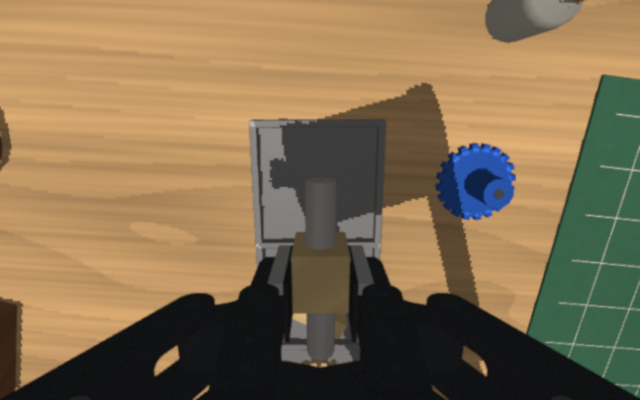

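View pics/s5c.png

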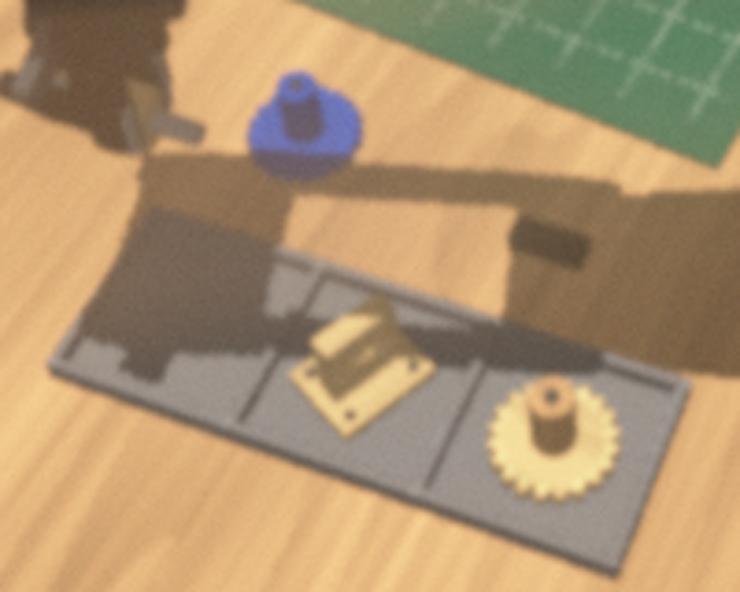

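Run:
```python
from h import *;import pickle
d=pickle.load(open("pics/w5.pkl","rb"))
a,b=[onz(d,u,.014) for u in((249.5,120.5),(386,120.5))]
e=onz(d,(262,247),.014),onz(d,(378,247),.014)
m=(a+b)/2;t=(b-a)/np.linalg.norm(b-a);n=np.array([t[1],-t[0],0]) 
print(a,b,np.linalg.norm(b-a),e,"centre",m+n*.056,m-n*.056)
```

```text
[0.62910819 0.31695713 0.014     ] [0.63549659 0.20655509 0.014     ] 0.11058672274489081 (array([0.51982167, 0.30509157, 0.014     ]), array([0.52580628, 0.20210155, 0.014     ])) centre [0.57639591 0.25852109 0.014     ] [0.68820887 0.26499113 0.014     ]
```

>>> carry_out:
  motion:
    - [[4,-0.1,0.1,0],[8,-0.1,0.1,0],[11,-0.1,0.1,0],[13,-0.1,0.1,0],[14.3,-0.1,0.1,0],[15,-0.1,0.1,0],[15.5,-0.1,0.1,0],[15.8,-0.1,0.1,0],[15.9,-0.1,0.1,0],[15.9,-0.1,0.1,0],[15.9,-0.1,0.1,0]]

```text
time: 15.68
eef_pos: [0.5763, 0.2591, 0.0116]
eef_rot: [0.707, 0.02, -0.707, 0.02]
wrist_force: [0.3, 0.2, -0.7]
width: 0.249
```

```bash
python3 snap.py scene c6;python3 go.py .576 .2585 .0107 -86.3; python3 -c "
import cv2
a=cv2.imread('pics/c6.png');cv2.imwrite('pics/c6c.png',cv2.resize(a[100:230,330:510],None,fx=4.4,fy=4.4,interpolation=2))"
```

```text
tcp [0.5763 0.2591 0.0115] jaw -86.7 shift [0.08 0.06 0.03] turn -0.05 F [ 0.1 -0.2 -1.3] w 0.247 t 15.725
```

View pics/c6c.png

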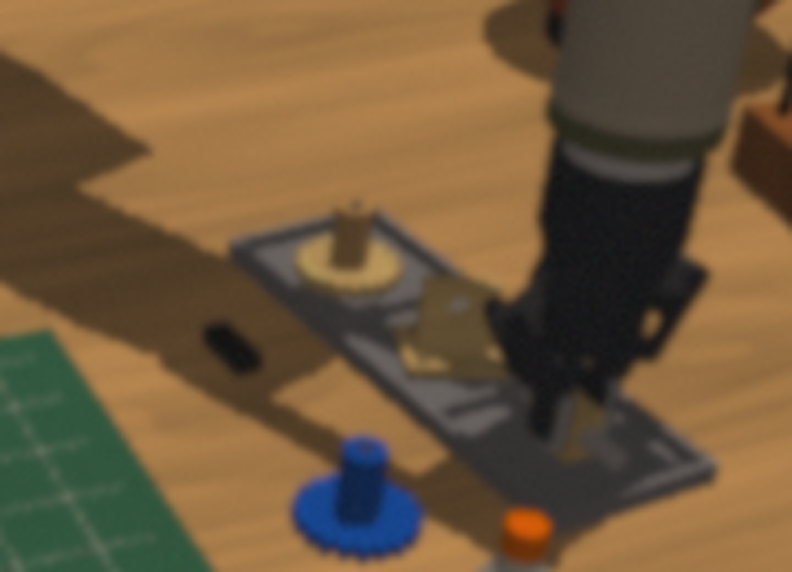

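The axle is inside the far compartment. I'll lower the last millimetre, open partway and retreat.

>>> carry_out:
  motion:
    - [[0.1,0,0,0],[0.1,0,0,0],[0.1,0,0,0]]

```text
time: 16.1
eef_pos: [0.5764, 0.2591, 0.0107]
eef_rot: [0.707, 0.02, -0.707, 0.02]
wrist_force: [-1.3, -0.6, 3.7]
width: 0.249
```

>>> carry_out:
  motion:
    - [[0,0,0,0],[0,0,0,0],[0,0,0,0],[0,0,0,0],[-1,0,0,0],[-3,0,0,0],[-6,0,0,0],[-10,0,0,0],[-15,0,0,0],[-18,0,0,0],[-18,0,0,0]]
  gripper: 0.5

```text
time: 17.48
eef_pos: [0.5786, 0.2599, 0.1964]
eef_rot: [0.71, 0.021, -0.704, 0.019]
wrist_force: [0.8, 0.6, -0.4]
width: 0.503
```

>>> carry_out:
  motion:
    - [[0,5,0,0],[0,10,0,0],[0,15,0,0],[0,20,0,0],[0,20,0,0],[0,20,0,0],[0,20,0,0]]

```text
time: 18.35
eef_pos: [0.5873, 0.0606, 0.1901]
eef_rot: [-0.707, -0.021, 0.707, -0.021]
wrist_force: [0.8, -0.4, -1.1]
width: 0.501
```

```bash
python3 snap.py scene c7; python3 snap.py side s7;python3 go.py .576 .2585 .0107 -86.3; python3 -c "
import cv2
a=cv2.imread('pics/s7.png');cv2.imwrite('pics/s7c.png',cv2.resize(a[240:380,170:370],None,fx=4,fy=4,interpolation=2))"
```

```text
tcp [0.5874 0.0606 0.1902] jaw -86.6 shift [ 17.95 -19.82  -0.03] turn -0.04 F [-0.4 -0.4 -0.8] w 0.501 t 18.45
```

View pics/s7c.png

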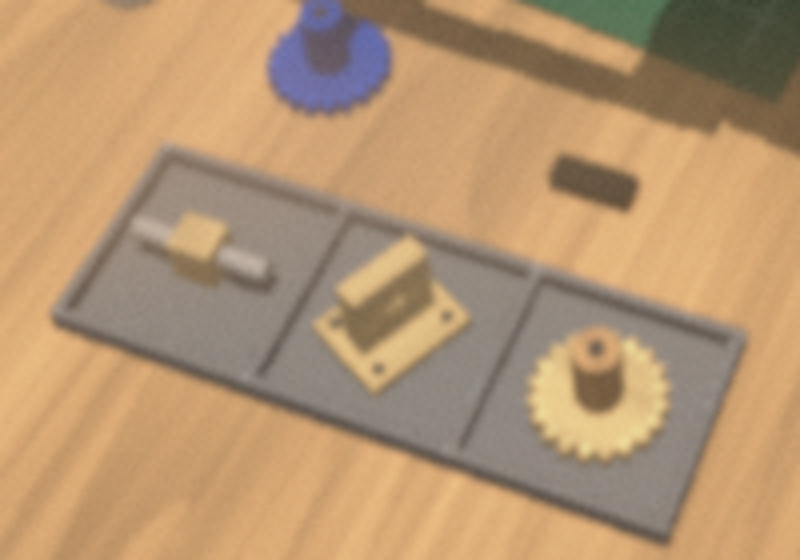

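View pics/c7.png

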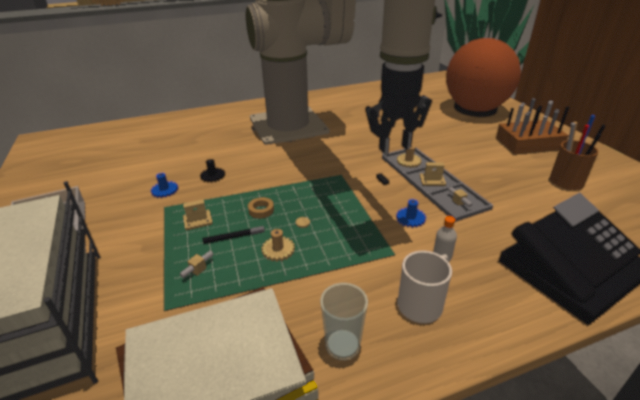

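The side view shows the axle flat at crop position (198,245), the bracket at (390,310) and the gear at (598,395), one in each compartment. The scene view shows the bystanders and spares where they started, and the gripper is clear.

```bash
python3 -c "
from plant import *
print(sign_off())"
```

```text
the job is handed in; nothing more can be done
None
```

The kit is complete and handed in at about 18.5 s, well under the 56 s limit. The tray already held a bracket in its middle compartment, so I left that and added a gear and an axle from the mat. The gear is in the compartment nearer the robot, and the axle is in the far one.

- **Placement:** the last side and scene pictures show one part per compartment, upright, flat and clear of the walls. The spare parts, look-alikes and stationery appear where they started. I judged this by eye, without re-measuring the parts.
- **Forces:** the highest wrist reading at the end of any move was about 5 N.
- **Disagreement between checks:** the tray position differed by 2 to 7 mm between camera fits. I aimed between the estimates, which fitted within the 12 to 16 mm of clearance around each part.

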